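Seat the test cover on its hidden pin and hold it down

ROBOT

A 6-joint arm with a two-finger parallel gripper is mounted at the origin on a cart in front of the work surface, level with it; the furniture and walls round the work are solid. World frame = base frame: x ahead of the robot, y to its left, z up, the work surface at z = 0. Lengths are in m, angles in degrees, forces in N, time in s.
With the tool pointing down it reaches from about 0.4 to 0.825 m from the base axis. Payload 7 kg.
Tool frame: the origin (TCP) lies on the centre line of the jaws, within the pads' length; the fingertips stand 19 mm ahead of it and the grasp point (between the pads) is the TCP; z points along the fingers, y is the line along which they close (so a half turn about z gives the same grasp; the last joint's range is limited). The gripper opens to 88 mm and grips with 3 to 60 N. Pads are 19 mm wide; open, the fingers measure 130 mm over their backs; the gripper's body (78 mm by 193 mm) begins 47 mm behind the grasp point.
Start: joints at [-49.842, 20.546, 0.682, 0, -70.136, -16.507], TCP at [0.271, -0.618, 0.246] pointing down, gripper open.
Joint ranges: [-176.03, 176.03], [-82.01, 121.73], [-58.28, 71.71], [-173.87, 95.51], [-174.79, -0.11], [-173.66, 173.66]. Speed limits (degrees/s): [136.94, 136.94, 172.46, 180, 180, 180].

INTERFACE

Orientations are given as [roll, pitch, yaw] about the fixed x, y, z axes, in that order (R = Rz(yaw) Ry(pitch) Rx(roll)).
In Python, from plant import get_state, capture, close_job gives the robot as it stands.
- The arm moves only by the tool apply_moves, never from a script. Its argument "targets" is a list of rows, each a list of 7 numbers: the opening, from 0 (shut) to 1 (fully open), then the shift along the tool's x, y, z normalised to -1 to 1, where 1 is 1000 mm, then the turn, a rotation vector about the tool's x, y, z normalised to -1 to 1, where 1 is 90 degrees. In form: [[claw, tx, ty, tz, ax, ay, az], ...]. A call has 1 to 20 rows; each row shifts and turns the commanded pose from where the row before left it, along the tool's axes as they then stand; what a row does not reach is not made up. A row lasts 1/12 s, in which the tool goes at most 41.7 mm and 7.16 degrees, less where a joint would pass 70% of its speed; a pose out of reach is approached as far as the arm can. A call with a number of a shift or a turn outside -1 to 1 is refused whole. A call with a gripper value outside its range is refused whole. The fingers move at their own pace and stop on an object; "newtons" is the grip in N (left out, the last holds). Time passes only in rows, so rows that do not move let the fingers close. It gives the time, the measured TCP pose, the force, the opening and the grip force at its end, in the units of the state.
- get_state(): the state, without advancing time (a new reading comes with each control period).
- capture(name): name is "scene" or "top" or "wrist"; returns a dict with "frame" (480x640x3 uint8, red, green, blue), "range_z" (480x640 float32, m along the optical axis (not along the pixel's ray), 0 where there is no reading), "camera_matrix" (3x3 intrinsics, pixels), "T" (4x4, takes a point from camera to world coordinates). Camera axes: x right, y down, z forward; pixel columns grow to the right and rows downward; lengths in m; the calibration is good to about 2 mm. The wrist camera is an equidistant fisheye: a pixel r from the principal point sees the ray r / f radians off the axis. A picture is of the moment at which its call begins.
- close_job(): hands the job in; it is judged then, once.
The state is a dict: "time_s": time; "joints": joint angles; "qd": joint speeds; "joint_torque": joint torques, N m; "tcp_pos": TCP position; "eef_rot": TCP orientation; "contact_force": force on the tool from outside, world axes, zero at the start; "moment": the same for the moment, N m; "gripper_width": finger opening in m; "gripper_force": force on a finger pad.
Only numpy, scipy, OpenCV 4.12 (cv2) and the standard library are available. Lean on these libraries where they do the work, as an engineer would, in place of code of your own. Each camera call takes 0.05 s, during which the arm holds its last target. There are 200 camera calls.

TASK

Take the grey leak-test cover by its black handle, lower it between the blue guides of the jig onto the brass locating pin, and slide it along the guides until it drops over the pin, which the cover hides. Then press it down level and fully home against the sprung seal and finish still holding it pressed down by the handle, for if let go the seal pushes it up again. Do not disturb the tape roll, the post holder or the sample tin.

Things in the scene. Friction and masses are not known exactly. Their poses are not given: they have to be found in the camera images.
- jig: Fixed jig bolted to the bench. Origin: centre of its underside, on the bench top; z up, x along its channel. Aluminium base 136 (x) x 100 (y) x 10 mm, with two blue guide cheeks along x, 104 long, inner faces at y = +38 and -38 mm, tops 33 mm above the bench with sloping lead-ins. Channel open at both ends; jig alike end for end.
- pin_line (a point): Point of the jig mid-way along the channel's centre line, 24 mm above the bench, the height of the pin's tip; axes as the jig's. The fixed brass pin, 10 mm across, tip chamfered 2 mm, stands on this centre line (y = 0) anywhere from x = -12 to +12 mm of this point; where is not reported and differs each time: see it before it is covered or find it by feel.
- cover_grip (a point): Centre of the loose cover's handle, 46 mm above the cover's underside; axes are the cover's (z up). Handle: black upright block 20 (x) x 40 (y) mm, from 22 to 70 mm above the underside; grip it across the 20 mm. Right under it the underside has a blind slot, 13 mm (x) by 20 mm (y), 18 deep, that takes the pin when the cover's x lies along the jig's x, either way round.
- cover: The cover; origin at the centre of its underside. Aluminium with grey top, 80 (x) x 70 (y) x 22 mm without handle, 0.26 to 0.38 kg, starting flat on the white cart. It has 3 mm play to each guide. Underside above the bench: 24 mm when on the pin's tip, 16 when dropped over the pin onto the seal, 10 when home on the jig's base.
- seal_plate (a joint): Sprung seal of the jig: two black rubber strips either side of the pin, tops 16 mm above the bench. 0 = up, 0.006 m = pressed down level with the base (cover home). It pushes up with 5 N at the top and 11 N when down, more than the cover's weight.
- tape_roll: Bystander: roll of amber tape, 90 mm across, 19 high, lying flat behind the jig. Origin: centre of its underside.
- post_holder: Bystander: black post holder with steel post, 80 mm high, standing behind the jig. Origin: centre of its underside.
- tin: Bystander: flat white sample tin, 62 mm across, 23 high, on the cart. Origin: centre of its underside.
Not all that is in view belongs to the job. What is shaped like the cover but purple is not meant.

How it is judged:
By the outcome, as a careful person would: the job done as asked, in the order asked, and still so for the second after the job is handed in, while the arm keeps its last pose, push and grip.
It also fails if it takes over 64 s, if anything falls off the work surface, if the arm or the gripper's body presses on something with over 40 N, if the wrist force passes 120 N, or if a joint passes its speed limit or range.

## Working session

There is one attempt and no reset: what is moved stays moved. The work goes in short steps, Python scripts to look and compute and a tool call to move; the robot and the scene stay as the last step left them, time stands still between calls to the robot, and variables do not carry over. Pictures are saved under pics/ and viewed, at most 10 in all, crops included, and the job is handed in when it is done.

Besides the shell and the picture viewer there is one more tool, called as name([rows], argument=value, ...), one row to a line, values as JSON. apply_moves: Moves the arm, as the interface text tells. Scaled input: -1 to 1 covers 1000 mm each way for a shift and 90 degrees each way for a turn. Its arguments: {"type":"object","properties":{"targets":{"type":"array","items":{"type":"array","items":{"type":"number"}}},"newtons":{"type":"number"}},"required":["targets"]}

```bash
ls; mkdir -p pics; python3 - <<'E'
from plant import *
import cv2,numpy as np
s=get_state(); print(s)
ims=[]
for n in("scene","top"):
    c=capture(n); np.savez(f"pics/{n}0.npz",**c); cv2.imwrite(f"pics/{n}0.png",c["frame"][:,:,::-1]); print(n,c["camera_matrix"].round(1).tolist(),c["T"].round(4).tolist())
E
```

```text
pics
{'time_s': 0.0, 'joints': array([-4.98401210e+01,  2.05893736e+01,  6.32752662e-01, -2.08747032e-02,
       -7.01359640e+01, -1.65080709e+01]), 'qd': array([-0.01642078, -0.03207139,  0.08918759, -0.08300229,  0.07918063,
       -0.07784175]), 'joint_torque': array([ 5.36458665e-04, -5.82726073e+01,  2.93063325e+01,  6.99733302e+00,
        6.89477936e-03, -1.80313100e-04]), 'tcp_pos': array([ 0.27059628, -0.61787185,  0.24463581]), 'eef_rot': array([ 1.79905655e+02, -7.49594974e-03, -1.56355295e+02]), 'contact_force': array([-0.16654619, -0.0538023 , -0.03530338]), 'moment': array([0.03122938, 0.03124584, 0.00224821]), 'gripper_force': 0.0, 'gripper_width': 0.0876450980229679}
scene [[590.0, 0.0, 320.9], [0.0, 590.0, 231.3], [0.0, 0.0, 1.0]] [[0.6388, -0.3399, 0.6902, -0.4029], [-0.769, -0.2526, 0.5872, -0.8323], [-0.0252, -0.9059, -0.4228, 0.6481], [0.0, 0.0, 0.0, 1.0]]
top [[448.3, 0.0, 325.8], [0.0, 448.3, 237.4], [0.0, 0.0, 1.0]] [[-0.024, -0.9927, 0.1185, 0.3986], [-0.9997, 0.0226, -0.0131, -0.0294], [0.0103, -0.1187, -0.9929, 1.0661], [0.0, 0.0, 0.0, 1.0]]
```

View pics/scene0.png

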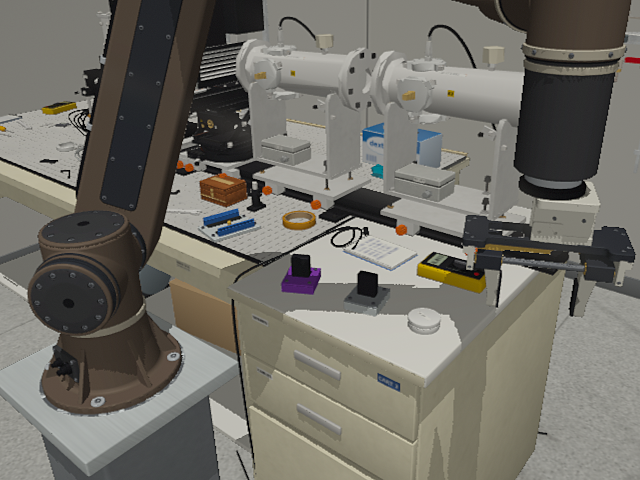

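View pics/top0.png

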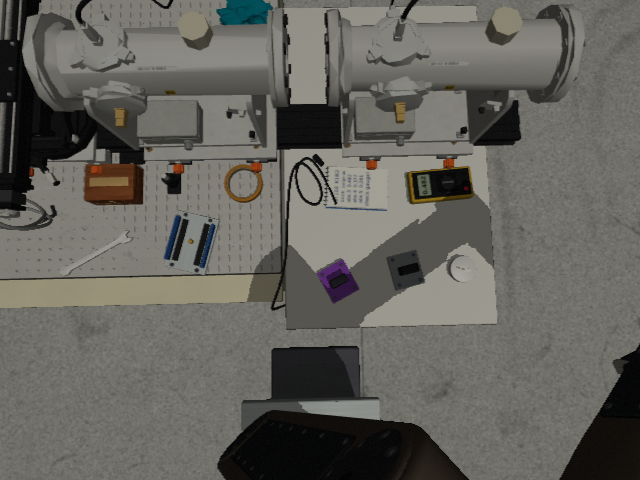

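The scene view shows the cover at (368,290), the purple decoy at (301,278) and the jig at (228,222). The top view shows the grey cover at (406,269), tin at (460,268), jig at (191,243) with the brass pin visible near (191,241), tape roll at (244,183) and post holder at (173,181).

```bash
cat > h.py <<'E'
import numpy as np,cv2
def ray(c,uv):
    K,T=c["camera_matrix"],c["T"]
    d=T[:3,:3]@np.linalg.solve(K,[uv[0],uv[1],1.]); return T[:3,3],d
def onz(c,uv,z):
    o,d=ray(c,uv); return o+d*(z-o[2])/d[2]
def tri(c1,u1,c2,u2):
    o1,d1=ray(c1,u1);o2,d2=ray(c2,u2)
    t=np.linalg.lstsq(np.c_[d1,-d2],o2-o1,rcond=None)[0]
    p,q=o1+t[0]*d1,o2+t[1]*d2; return (p+q)/2,np.linalg.norm(p-q)
def depthpts(c,m):
    v,u=np.nonzero(m&(c["range_z"]>0)); z=c["range_z"][v,u]; K=c["camera_matrix"]
    P=np.c_[(u-K[0,2])/K[0,0]*z,(v-K[1,2])/K[1,1]*z,z]; return P@c["T"][:3,:3].T+c["T"][:3,3]
def box(c,u0,v0,u1,v1):
    m=np.zeros(c["range_z"].shape,bool); m[v0:v1,u0:u1]=1; return m
E
python3 - <<'E'
from h import *
S=dict(np.load("pics/scene0.npz"));T=dict(np.load("pics/top0.npz"))
f=lambda c:cv2.cvtColor(c["frame"],cv2.COLOR_RGB2HSV)
hs,ht=f(S),f(T)
def blue(h): return (h[...,0]>95)&(h[...,0]<125)&(h[...,1]>130)&(h[...,2]>60)
def rep(n,m,c):
    u=np.argwhere(m)[:,::-1]
    P=depthpts(c,m); r=cv2.minAreaRect(P[:,:2].astype(np.float32)); print(n,m.sum(),"px",u.mean(0).round(1),"depth med",np.median(P,0).round(4),"z pct",np.percentile(P[:,2],[5,50,95]).round(4),"rect",np.round(r[0],4),np.round(r[1],4),round(r[2],1)); return P
# jig blue
rep("jig top",blue(ht)&box(T,155,200,225,280),T); 
rep("jig scn",blue(hs)&box(S,190,200,265,245),S)
# pin brass
for c,h,b,n in((T,ht,(178,225,205,260),"top"),(S,hs,(210,210,250,235),"scn")):
    m=(h[...,0]>8)&(h[...,0]<32)&(h[...,1]>90)&box(c,*b); 
    if m.sum(): rep("pin "+n,m,c)
# handle black
for c,h,b,n in((T,ht,(385,245,428,292),"top"),(S,hs,(345,262,395,312),"scn")):
    bx=box(c,*b); m=(h[...,2]<45)&bx
    rep("handle "+n,m,c)
    P=depthpts(c,bx); hi=P[(P[:,2]>.055)&(P[:,2]<.09)]; r=cv2.minAreaRect(hi[:,:2].astype(np.float32)); print(" hi",len(hi),r,np.median(hi[:,2]))
    pl=P[(P[:,2]>.012)&(P[:,2]<.035)]; r=cv2.minAreaRect(pl[:,:2].astype(np.float32)); print(" plate",len(pl),r,np.median(pl[:,2]))
a=cv2.resize(T["frame"][205:285,150:230],None,fx=5,fy=5,interpolation=cv2.INTER_CUBIC)
b=cv2.resize(T["frame"][230:310,370:450],None,fx=5,fy=5,interpolation=cv2.INTER_CUBIC)
cv2.imwrite("pics/crop1.png",np.hstack([a,b])[:,:,::-1])
E
```

```text
jig top 262 px [186.6 240.6] depth med [0.522  0.3052 0.0304] z pct [0.0244 0.0304 0.0358] rect [0.5207 0.2745] [0.0909 0.1019] 74.9
jig scn 547 px [228.1 221.9] depth med [0.5194 0.2463 0.0223] z pct [0.0128 0.0223 0.0315] rect [0.5208 0.2711] [0.1039 0.1058] 74.8
pin top 17 px [190.4 241. ] depth med [0.5218 0.273  0.0219] z pct [0.0144 0.0219 0.0267] rect [0.5224 0.2745] [0.0085 0.008 ] 52.6
pin scn 19 px [228.  222.5] depth med [0.5227 0.2721 0.0193] z pct [0.0141 0.0193 0.0213] rect [0.5084 0.2713] [0.0816 0.0173] 26.0
handle top 290 px [407.  269.4] depth med [ 0.4426 -0.2232  0.0673] z pct [0.0189 0.0673 0.0719] rect [ 0.4433 -0.2265] [0.0698 0.0681] 13.3
 hi 168 ((0.44375672936439514, -0.22723495960235596), (0.019873710349202156, 0.04062829539179802), 12.720946311950684) 0.06955725624023495
 plate 863 ((0.4438031017780304, -0.2270399034023285), (0.07976534962654114, 0.07011212408542633), 13.108027458190918) 0.021944710218560592
handle scn 489 px [367.4 284. ] depth med [ 0.4365 -0.2361  0.0494] z pct [0.0252 0.0494 0.0695] rect [ 0.4481 -0.2291] [0.0709 0.0521] 13.2
 hi 209 ((0.44188088178634644, -0.23092348873615265), (0.025004716590046883, 0.04129096865653992), 20.0372371673584) 0.06633424854992476
 plate 715 ((0.44122856855392456, -0.2305653989315033), (0.08541076630353928, 0.07198819518089294), 15.148640632629395) 0.0207236258151412
```

View pics/crop1.png

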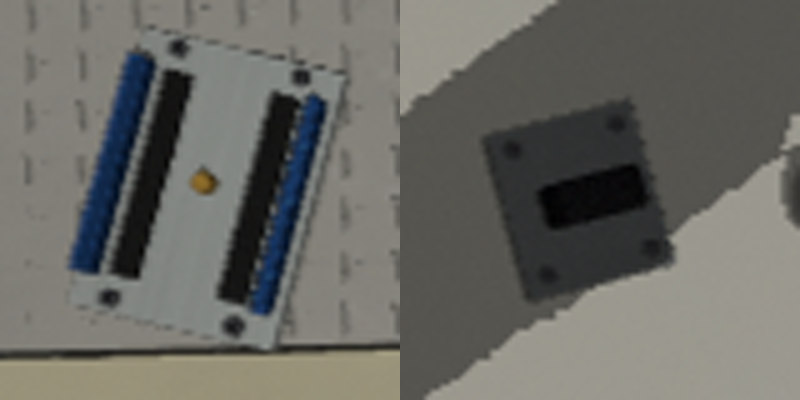

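The crop shows the jig on the left, with the pin near (203,182), i.e. full-image (190.6,241.4). On the right the cover's handle is at (593,197). The cover measures 80x70 at 13.1° and its handle top 0.0696, as the text says. The jig lies at about -15°. Next I'll turn the tool and move above the cover.

apply_moves([
  [1, 0, 0, 0, 0, 0, -0.0736],
  [1, 0, 0, 0, 0, 0, -0.0736],
  [1, 0, 0, 0, 0, 0, -0.0736],
  [1, 0, 0, 0, 0, 0, -0.0736],
  [1, 0, 0, 0, 0, 0, -0.0736],
  [1, 0, 0, 0, 0, 0, -0.0736],
  [1, 0, 0, 0, 0, 0, -0.0736],
  [1, 0, 0, 0, 0, 0, -0.0736],
  [1, 0, 0, 0, 0, 0, -0.0736],
  [1, 0, 0, 0, 0, 0, -0.0736],
  [1, 0, 0, 0, 0, 0, -0.0736],
  [1, 0, 0, 0, 0, 0, -0.0736],
], newtons=40)

```text
time_s: 1.1
tcp_pos: [0.2707, -0.618, 0.245]
eef_rot: [180.0, 0.1, -76.5]
contact_force: [0.6, 0.6, -1.1]
gripper_width: 0.0877
gripper_force: 0.0
```

apply_moves([
  [1, -0.0284, -0.0214, 0.003, 0, 0, 0],
  [1, -0.0284, -0.0214, 0.003, 0, 0, 0],
  [1, -0.0284, -0.0214, 0.003, 0, 0, 0],
  [1, -0.0284, -0.0214, 0.003, 0, 0, 0],
  [1, -0.0284, -0.0214, 0.003, 0, 0, 0],
  [1, -0.0284, -0.0214, 0.003, 0, 0, 0],
  [1, -0.0284, -0.0214, 0.003, 0, 0, 0],
  [1, -0.0284, -0.0214, 0.003, 0, 0, 0],
  [1, -0.0284, -0.0214, 0.003, 0, 0, 0],
  [1, -0.0284, -0.0214, 0.003, 0, 0, 0],
  [1, -0.0284, -0.0214, 0.003, 0, 0, 0],
  [1, -0.0284, -0.0214, 0.003, 0, 0, 0],
  [1, 0, 0, 0, 0, 0, 0],
  [1, 0, 0, 0, 0, 0, 0],
])

```text
time_s: 2.27
tcp_pos: [0.4439, -0.2264, 0.2093]
eef_rot: [180.0, 0.0, -76.7]
contact_force: [0.1, -0.1, -0.3]
gripper_width: 0.0878
gripper_force: 0.0
```

```bash
cat >> h.py <<'E'
def wray(c,u,v):
    K=c["camera_matrix"]; x=(np.asarray(u)-K[0,2])/K[0,0]; y=(np.asarray(v)-K[1,2])/K[1,1]
    r=np.hypot(x,y)+1e-12; return np.stack([np.sin(r)*x/r,np.sin(r)*y/r,np.cos(r)],-1)
def wpts(c,m):
    v,u=np.nonzero(m&(c["range_z"]>0)); d=wray(c,u,v); z=c["range_z"][v,u]
    P=d/d[:,2:]*z[:,None]; return P@c["T"][:3,:3].T+c["T"][:3,3]
def wonz(c,u,v,z):
    d=wray(c,u,v)@c["T"][:3,:3].T; o=c["T"][:3,3]; return o+d*((z-o[2])/d[...,2])[...,None]
def wbox(c,u0,v0,u1,v1): return box(c,u0,v0,u1,v1)
E
python3 - <<'E'
from h import *
from plant import *
c=capture("wrist"); np.savez("pics/w1.npz",**c); cv2.imwrite("pics/w1.png",c["frame"][:,:,::-1])
print(c["camera_matrix"].round(1).tolist(),c["T"].round(3).tolist())
P=wpts(c,c["range_z"]>0)
near=np.hypot(P[:,0]-.444,P[:,1]+.227)<.06
for lo,hi in((.06,.08),(.017,.026)):
    q=P[near&(P[:,2]>lo)&(P[:,2]<hi)]; print(len(q),cv2.minAreaRect(q[:,:2].astype(np.float32)),np.median(q[:,2]))
E
```

```text
[[371.6, 0.0, 322.7], [0.0, 371.6, 232.4], [0.0, 0.0, 1.0]] [[-0.973, -0.221, -0.063, 0.46], [-0.23, 0.938, 0.26, -0.297], [0.001, 0.268, -0.963, 0.347], [0.0, 0.0, 0.0, 1.0]]
1305 ((0.4433188736438751, -0.22936247289180756), (0.01970841735601425, 0.041056856513023376), 13.561745643615723) 0.06842747559815582
5264 ((0.44323402643203735, -0.2293301522731781), (0.08055993914604187, 0.06985171139240265), 13.312295913696289) 0.020749265442837367
```

View pics/w1.png

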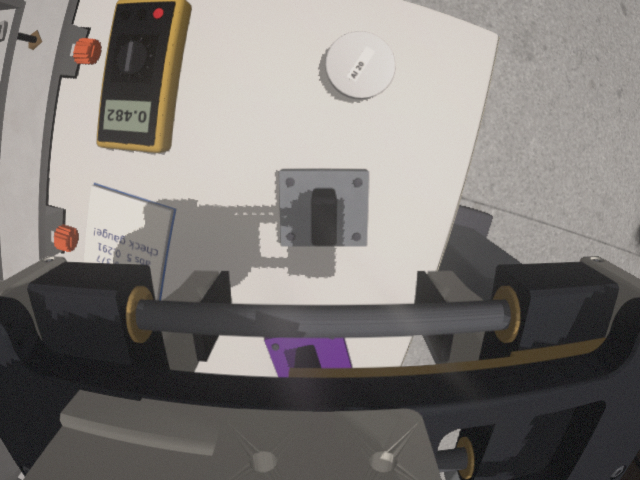

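The wrist view shows the cover at (323,208), midway between the fingers. Its centre is near (0.4435,-0.228) and it's turned 13.2°, which agrees with the top view to about 2 mm. I'll look at the jig and pin from close up before it gets covered.

apply_moves([
  [1, 0, 0, 0, 0, 0, 0.0783],
  [1, 0, 0, 0, 0, 0, 0.0783],
  [1, 0, 0, 0, 0, 0, 0.0783],
  [1, 0, 0, 0, 0, 0, 0.0783],
  [1, -0.0359, 0.004, 0, 0, 0, 0],
  [1, -0.0359, 0.004, 0, 0, 0, 0],
  [1, -0.0359, 0.004, 0, 0, 0, 0],
  [1, -0.0359, 0.004, 0, 0, 0, 0],
  [1, -0.0359, 0.004, 0, 0, 0, 0],
  [1, -0.0359, 0.004, 0, 0, 0, 0],
  [1, -0.0359, 0.004, 0, 0, 0, 0],
  [1, -0.0359, 0.004, 0, 0, 0, 0],
  [1, -0.0359, 0.004, 0, 0, 0, 0],
  [1, -0.0359, 0.004, 0, 0, 0, 0],
  [1, -0.0359, 0.004, 0, 0, 0, 0],
  [1, -0.0359, 0.004, 0, 0, 0, 0],
  [1, -0.0359, 0.004, 0, 0, 0, 0],
  [1, -0.0359, 0.004, 0, 0, 0, 0],
  [1, 0, 0, 0, 0, 0, 0],
  [1, 0, 0, 0, 0, 0, 0],
])

```text
time_s: 3.98
tcp_pos: [0.5204, 0.2721, 0.2086]
eef_rot: [180.0, -0.1, -105.0]
contact_force: [-0.6, -0.4, 0.2]
gripper_width: 0.0877
gripper_force: 0.0
```

```bash
python3 - <<'E'
from h import *
from plant import *
c=capture("wrist"); np.savez("pics/w2.npz",**c); cv2.imwrite("pics/w2.png",c["frame"][:,:,::-1])
h=cv2.cvtColor(c["frame"],cv2.COLOR_RGB2HSV)
P=wpts(c,c["range_z"]>0)
b=(h[...,0]>95)&(h[...,0]<125)&(h[...,1]>130)&(h[...,2]>60)
q=wpts(c,b);q=q[np.hypot(q[:,0]-.52,q[:,1]-.273)<.09]
print(len(q),cv2.minAreaRect(q[:,:2].astype(np.float32)),np.percentile(q[:,2],[2,50,98]))
tp=q[q[:,2]>np.percentile(q[:,2],98)-.004];print("tops",cv2.minAreaRect(tp[:,:2].astype(np.float32)))
near=np.hypot(P[:,0]-.52,P[:,1]-.273)<.09
q=P[near&(P[:,2]>.005)&(P[:,2]<.045)];print("all",cv2.minAreaRect(q[:,:2].astype(np.float32)))
m=(h[...,0]>8)&(h[...,0]<32)&(h[...,1]>90)
v,u=np.nonzero(m&(c["range_z"]>0)); Q=wpts(c,m); k=np.hypot(Q[:,0]-.521,Q[:,1]-.273)<.03
print("pin",k.sum(),u[k].mean(),v[k].mean(),u[k].min(),u[k].max(),v[k].min(),v[k].max(),Q[k].mean(0),np.percentile(Q[k,2],[5,50,95]),wonz(c,u[k].mean(),v[k].mean(),.024))
t=Q[k];t=t[t[:,2]>np.percentile(t[:,2],98)-.003]; print("pin tip",t.mean(0),len(t))
print(get_state()["tcp_pos"],get_state()["eef_rot"])
E
```

```text
10 ((0.5434484481811523, 0.31259965896606445), (0.0011502525303512812, 0.012656892649829388), 80.79312896728516) [0.03081297 0.03170531 0.0327115 ]
tops ((0.5434484481811523, 0.31259965896606445), (0.0011502525303512812, 0.012656892649829388), 80.79312896728516)
all ((0.5203133821487427, 0.2732717990875244), (0.09941769391298294, 0.13678662478923798), 74.8188247680664)
pin 884 351.04977375565613 358.02714932126696 289 406 209 377 [0.50888158 0.25341796 0.25869179] [0.02237765 0.28179298 0.28350941] [0.53095713 0.4271357  0.024     ]
pin tip [0.50784942 0.25144497 0.28221725] 682
[0.52006745 0.27106649 0.20881358] [ 1.79952060e+02 -7.70180615e-02 -1.05082068e+02]
```

View pics/w2.png

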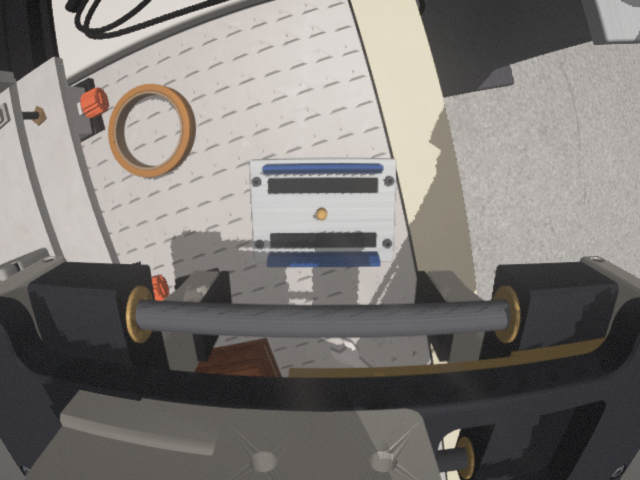

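The wrist view shows the jig at (250–396, 158–268) with the pin at (321,214), near the middle. The base measures 99x137 mm at -15.2°.

```bash
python3 - <<'E'
from h import *
c=dict(np.load("pics/w2.npz")); h=cv2.cvtColor(c["frame"],cv2.COLOR_RGB2HSV)
m=(h[...,0]>8)&(h[...,0]<32)&(h[...,1]>90)&box(c,305,200,338,228)
v,u=np.nonzero(m); print(len(u),u.mean(),v.mean(),u.min(),u.max(),v.min(),v.max())
Q=wpts(c,m); print(np.percentile(Q[:,2],[5,50,95]))
p=wonz(c,u.mean(),v.mean(),.022); print(p)
T=dict(np.load("pics/top0.npz")); S=dict(np.load("pics/scene0.npz"))
hs=cv2.cvtColor(S["frame"],cv2.COLOR_RGB2HSV)
pt=onz(T,(190.4,241.0),.022);print("top",pt, tri(T,(190.4,241.),dict(camera_matrix=np.eye(3),T=c["T"]),(lambda d:(d[0]/d[2],d[1]/d[2]))(wray(c,u.mean(),v.mean()))))
a=np.radians(-15.15); R=np.array([[np.cos(a),np.sin(a)],[-np.sin(a),np.cos(a)]])
print("pin in jig (wrist)",R@(p[:2]-[.5203,.2733])*1e3)
P=depthpts(T,np.ones((480,640),bool)); q=P[(np.hypot(P[:,0]-.52,P[:,1]-.274)<.088)&(P[:,2]>.006)&(P[:,2]<.045)];r=cv2.minAreaRect(q[:,:2].astype(np.float32));print("top jig",r,R@(pt[:2]-r[0])*1e3)
E
```

```text
80 321.175 213.925 317 325 209 219
[0.01776039 0.02220359 0.02355402]
[0.52116729 0.27233371 0.022     ]
top [0.52199093 0.27330285 0.022     ] (array([0.52038288, 0.26943824, 0.03540042]), np.float64(6.27367285005614e-05))
pin in jig (wrist) [ 1.08968755 -0.70604238]
top jig ((0.5248876810073853, 0.2738918364048004), (0.10048916190862656, 0.14476069808006287), 75.47825622558594) [-2.64214003 -1.32557248]
```

Pin tip by wrist: (0.521,0.272), height about 0.023, roughly +1 mm along the jig from its middle. I'll go back and take the cover.

apply_moves([
  [1, 0.036, -0.004, 0, 0, 0, 0],
  [1, 0.036, -0.004, 0, 0, 0, 0],
  [1, 0.036, -0.004, 0, 0, 0, 0],
  [1, 0.036, -0.004, 0, 0, 0, 0],
  [1, 0.036, -0.004, 0, 0, 0, 0],
  [1, 0.036, -0.004, 0, 0, 0, 0],
  [1, 0.036, -0.004, 0, 0, 0, 0],
  [1, 0.036, -0.004, 0, 0, 0, 0],
  [1, 0.036, -0.004, 0, 0, 0, 0],
  [1, 0.036, -0.004, 0, 0, 0, 0],
  [1, 0.036, -0.004, 0, 0, 0, 0],
  [1, 0.036, -0.004, 0, 0, 0, 0],
  [1, 0.036, -0.004, 0, 0, 0, 0],
  [1, 0.036, -0.004, 0, 0, 0, 0],
  [1, 0, 0, 0.02, 0, 0, -0.0783],
  [1, 0, 0, 0.02, 0, 0, -0.0783],
  [1, 0, 0, 0.02, 0, 0, -0.0783],
  [1, 0, 0, 0.02, 0, 0, -0.0783],
  [1, 0, 0, 0, 0, 0, 0],
  [1, 0, 0, 0, 0, 0, 0],
])

```text
time_s: 5.7
tcp_pos: [0.4414, -0.2304, 0.1294]
eef_rot: [179.9, 0.0, -77.2]
contact_force: [0.0, 0.7, -0.7]
gripper_width: 0.0876
gripper_force: 0.0
```

```bash
python3 - <<'E'
from h import *
from plant import *
c=capture("wrist"); s=get_state(); print(s["tcp_pos"],s["eef_rot"])
P=wpts(c,c["range_z"]>0)
near=np.hypot(P[:,0]-.444,P[:,1]+.228)<.05
for lo,hi in((.06,.08),(.017,.026)):
    q=P[near&(P[:,2]>lo)&(P[:,2]<hi)]; print(len(q),cv2.minAreaRect(q[:,:2].astype(np.float32)),np.median(q[:,2]))
E
```

```text
[ 0.44250078 -0.23034005  0.13037728] [ 1.79994567e+02 -2.27537116e-02 -7.71780826e+01]
2331 ((0.44371888041496277, -0.2300063818693161), (0.020281657576560974, 0.03980010002851486), 13.077217102050781) 0.06848116756528294
8477 ((0.44348782300949097, -0.22972357273101807), (0.08087022602558136, 0.07055369764566422), 13.41885757446289) 0.020744521674961103
```

Centred to within about 1 mm. Descend and grip.

apply_moves([
  [1, 0, -0.0015, 0.014, 0, 0, -0.003],
  [1, 0, 0, 0.014, 0, 0, 0],
  [1, 0, 0, 0.014, 0, 0, 0],
  [1, 0, 0, 0.014, 0, 0, 0],
  [1, 0, 0, 0.014, 0, 0, 0],
  [1, 0, 0, 0.0125, 0, 0, 0],
  [1, 0, 0, 0, 0, 0, 0],
  [1, 0, 0, 0, 0, 0, 0],
])

```text
time_s: 6.42
tcp_pos: [0.4449, -0.2293, 0.048]
eef_rot: [-180.0, -0.0, -76.7]
contact_force: [1.0, 1.0, 0.2]
gripper_width: 0.0877
gripper_force: 0.0
```

apply_moves([
  [0.15, 0, 0, 0, 0, 0, 0],
  [0.15, 0, 0, 0, 0, 0, 0],
  [0.15, 0, 0, 0, 0, 0, 0],
  [0.15, 0, 0, 0, 0, 0, 0],
  [0.15, 0, 0, 0, 0, 0, 0],
  [0.15, 0, 0, 0, 0, 0, 0],
  [0, 0, 0, 0, 0, 0, 0],
  [0, 0, 0, 0, 0, 0, 0],
  [0, 0, 0, 0, 0, 0, 0],
  [0, 0, 0, 0, 0, 0, 0],
  [0, 0, 0, 0, 0, 0, 0],
  [0, 0, 0, 0, 0, 0, 0],
  [0, 0, 0, 0, 0, 0, 0],
  [0, 0, 0, 0, 0, 0, 0],
], newtons=50)

```text
time_s: 7.58
tcp_pos: [0.4443, -0.229, 0.047]
eef_rot: [180.0, 0.0, -76.6]
contact_force: [-0.7, 0.4, -0.4]
gripper_width: 0.0199
gripper_force: 50.0
```

apply_moves([
  [0, 0, 0, -0.01, 0, 0, 0],
  [0, 0, 0, -0.025, 0, 0, 0],
  [0, 0, 0, -0.025, 0, 0, 0],
  [0, 0, 0, -0.025, 0, 0, 0],
  [0, 0, 0, -0.025, 0, 0, 0],
  [0, 0, 0, -0.005, 0, 0, 0.0789],
  [0, 0, 0, 0, 0, 0, 0.0789],
  [0, 0, 0, 0, 0, 0, 0.0789],
  [0, 0, 0, 0, 0, 0, 0.0789],
  [0, 0, 0, 0, 0, 0, 0],
])

```text
time_s: 8.42
tcp_pos: [0.444, -0.2288, 0.1617]
eef_rot: [180.0, 0.0, -105.3]
contact_force: [-0.4, 0.8, -2.7]
gripper_width: 0.0198
gripper_force: 50.0
```

apply_moves([
  [0, -0.02, 0.0026, 0, 0, 0, 0],
  [0, -0.03, 0.0039, 0, 0, 0, 0],
  [0, -0.035, 0.0045, 0, 0, 0, 0],
  [0, -0.035, 0.0045, 0, 0, 0, 0],
  [0, -0.035, 0.0045, 0, 0, 0, 0],
  [0, -0.035, 0.0045, 0, 0, 0, 0],
  [0, -0.035, 0.0045, 0, 0, 0, 0],
  [0, -0.035, 0.0045, 0, 0, 0, 0],
  [0, -0.035, 0.0045, 0, 0, 0, 0],
  [0, -0.035, 0.0045, 0, 0, 0, 0],
  [0, -0.035, 0.0045, 0, 0, 0, 0],
  [0, -0.035, 0.0045, 0, 0, 0, 0],
  [0, -0.035, 0.0045, 0, 0, 0, 0],
  [0, -0.035, 0.0045, 0, 0, 0, 0],
  [0, -0.0214, 0.003, 0, 0, 0, 0],
  [0, -0.013, 0.0019, 0, 0, 0, 0],
  [0, 0, 0, 0, 0, 0, 0],
  [0, 0, 0, 0, 0, 0, 0],
  [0, 0, 0, 0, 0, 0, 0],
])

```text
time_s: 10.0
tcp_pos: [0.5113, 0.2741, 0.1616]
eef_rot: [180.0, -0.1, -104.9]
contact_force: [-0.1, -0.4, -3.1]
gripper_width: 0.0197
gripper_force: 50.0
```

```bash
python3 - <<'E'
from h import *
from plant import *
c=capture("wrist"); cv2.imwrite("pics/w3.png",c["frame"][:,:,::-1]); s=get_state(); print(s["tcp_pos"],s["eef_rot"],s["contact_force"])
t=capture("top"); S=capture("scene")
z=s["tcp_pos"][2]
P=wpts(c,c["range_z"]>0)
n=np.hypot(P[:,0]-s["tcp_pos"][0],P[:,1]-s["tcp_pos"][1])<.06
q=P[n&(abs(P[:,2]-(z-.024))<.004)];print("plate",len(q),cv2.minAreaRect(q[:,:2].astype(np.float32)),np.median(q[:,2]))
n=np.hypot(P[:,0]-.5203,P[:,1]-.2733)<.088
q=P[n&(P[:,2]>.005)&(P[:,2]<.045)];print("jig",len(q),cv2.minAreaRect(q[:,:2].astype(np.float32)))
a=cv2.resize(S["frame"][120:300,130:370],None,fx=2,fy=2)
cv2.imwrite("pics/s3.png",a[:,:,::-1])
E
```

```text
[0.51148514 0.27394133 0.16187539] [ 1.79972520e+02 -3.74001689e-02 -1.04970184e+02] [-0.11839979 -0.71968925 -1.89374548]
plate 8445 ((0.5053693652153015, 0.25369563698768616), (0.030045021325349808, 0.08012019842863083), 75.06099700927734) 0.1353460601924433
jig 7380 ((0.5180338025093079, 0.2659604251384735), (0.08512502908706665, 0.13698557019233704), 75.86663055419922)
```

View pics/w3.png

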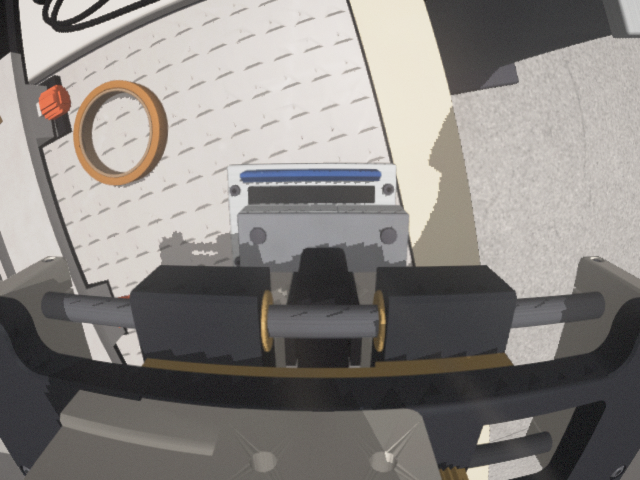

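The wrist view shows the cover over the jig, aligned with the cheeks and the tape roll well clear. The cover is about 2 mm towards the camera side of the centre line, so I'll correct that and lower it.

apply_moves([
  [0, -0.002, 0, 0.015, 0, 0, 0.002],
  [0, 0, 0, 0.015, 0, 0, 0],
  [0, 0, 0, 0.015, 0, 0, 0],
  [0, 0, 0, 0.012, 0, 0, 0],
  [0, 0, 0, 0.009, 0, 0, 0],
  [0, 0, 0, 0.006, 0, 0, 0],
  [0, 0, 0, 0.003, 0, 0, 0],
  [0, 0, 0, 0.003, 0, 0, 0],
  [0, 0, 0, 0, 0, 0, 0],
  [0, 0, 0, 0, 0, 0, 0],
])

```text
time_s: 10.98
tcp_pos: [0.5126, 0.2772, 0.0845]
eef_rot: [-180.0, 0.0, -105.2]
contact_force: [-0.1, 0.1, -2.2]
gripper_width: 0.0198
gripper_force: 50.0
```

apply_moves([
  [0, 0, 0, 0.001, 0, 0, 0],
  [0, 0, 0, 0.001, 0, 0, 0],
  [0, 0, 0, 0.001, 0, 0, 0],
  [0, 0, 0, 0.001, 0, 0, 0],
  [0, 0, 0, 0, 0, 0, 0],
  [0, 0, 0, 0, 0, 0, 0],
  [0, 0, 0, 0, 0, 0, 0],
])

```text
time_s: 11.57
tcp_pos: [0.5123, 0.2771, 0.0801]
eef_rot: [-180.0, 0.0, -105.2]
contact_force: [-0.3, -0.0, -2.0]
gripper_width: 0.02
gripper_force: 50.0
```

apply_moves([
  [0, 0, 0, 0.001, 0, 0, 0],
  [0, 0, 0, 0.001, 0, 0, 0],
  [0, 0, 0, 0.001, 0, 0, 0],
  [0, 0, 0, 0.001, 0, 0, 0],
  [0, 0, 0, 0.001, 0, 0, 0],
  [0, 0, 0, 0, 0, 0, 0],
  [0, 0, 0, 0, 0, 0, 0],
])

```text
time_s: 12.15
tcp_pos: [0.5123, 0.277, 0.075]
eef_rot: [180.0, -0.0, -105.2]
contact_force: [0.4, 0.1, -2.4]
gripper_width: 0.0196
gripper_force: 50.0
```

apply_moves([
  [0, 0, 0, 0.001, 0, 0, 0],
  [0, 0, 0, 0.001, 0, 0, 0],
  [0, 0, 0, 0.001, 0, 0, 0],
  [0, 0, 0, 0, 0, 0, 0],
  [0, 0, 0, 0, 0, 0, 0],
])

```text
time_s: 12.57
tcp_pos: [0.5123, 0.277, 0.072]
eef_rot: [180.0, -0.0, -105.2]
contact_force: [0.0, 0.6, -1.7]
gripper_width: 0.0197
gripper_force: 50.0
```

apply_moves([
  [0, 0, 0, 0.001, 0, 0, 0],
  [0, 0, 0, 0, 0, 0, 0],
  [0, 0, 0, 0, 0, 0, 0],
])

```text
time_s: 12.82
tcp_pos: [0.5123, 0.277, 0.0711]
eef_rot: [-180.0, 0.0, -105.2]
contact_force: [0.3, 0.6, -1.6]
gripper_width: 0.0196
gripper_force: 50.0
```

apply_moves([
  [0, 0, 0, 0.0005, 0, 0, 0],
  [0, 0, 0, 0, 0, 0, 0],
  [0, 0, 0, 0, 0, 0, 0],
])

```text
time_s: 13.07
tcp_pos: [0.5124, 0.277, 0.0709]
eef_rot: [-180.0, 0.0, -105.2]
contact_force: [-0.2, -0.7, 2.5]
gripper_width: 0.0197
gripper_force: 50.0
```

apply_moves([
  [0, 0, 0, 0.0005, 0, 0, 0],
  [0, 0, 0, 0, 0, 0, 0],
  [0, 0, 0, 0, 0, 0, 0],
])

```text
time_s: 13.32
tcp_pos: [0.5124, 0.2771, 0.0708]
eef_rot: [-180.0, 0.0, -105.2]
contact_force: [-2.8, -1.1, 8.3]
gripper_width: 0.0198
gripper_force: 50.0
```

Contact came at TCP 0.0708, so the underside is at 24 mm and rests on the pin tip. Slide along +x of the jig (tool -y).

apply_moves([
  [0, 0, -0.0005, 0, 0, 0, 0],
  [0, 0, -0.0005, 0, 0, 0, 0],
  [0, 0, -0.0005, 0, 0, 0, 0],
  [0, 0, -0.0005, 0, 0, 0, 0],
  [0, 0, -0.0005, 0, 0, 0, 0],
  [0, 0, -0.0005, 0, 0, 0, 0],
  [0, 0, -0.0005, 0, 0, 0, 0],
  [0, 0, -0.0005, 0, 0, 0, 0],
  [0, 0, -0.0005, 0, 0, 0, 0],
  [0, 0, -0.0005, 0, 0, 0, 0],
])

```text
time_s: 14.15
tcp_pos: [0.5165, 0.2761, 0.0706]
eef_rot: [180.0, 0.0, -105.2]
contact_force: [-6.1, 1.3, 6.1]
gripper_width: 0.02
gripper_force: 50.0
```

apply_moves([
  [0, 0, -0.0005, 0, 0, 0, 0],
  [0, 0, -0.0005, 0, 0, 0, 0],
  [0, 0, 0, 0, 0, 0, 0],
])

```text
time_s: 14.4
tcp_pos: [0.5179, 0.2757, 0.0704]
eef_rot: [180.0, 0.0, -105.2]
contact_force: [-3.5, 0.3, 3.7]
gripper_width: 0.0198
gripper_force: 50.0
```

apply_moves([
  [0, 0, -0.0005, 0, 0, 0, 0],
  [0, 0, -0.0005, 0, 0, 0, 0],
  [0, 0, 0, 0, 0, 0, 0],
])

```text
time_s: 14.65
tcp_pos: [0.5194, 0.2752, 0.0698]
eef_rot: [-180.0, 0.0, -105.2]
contact_force: [0.0, 0.1, -1.8]
gripper_width: 0.0195
gripper_force: 50.0
```

The cover dropped off the tip and the contact force vanished. Centre a bit more and lower gently.

apply_moves([
  [0, 0, -0.0005, 0, 0, 0, 0],
  [0, 0, -0.0005, 0, 0, 0, 0],
  [0, 0, -0.0005, 0.0005, 0, 0, 0],
  [0, 0, 0, 0.0005, 0, 0, 0],
  [0, 0, 0, 0.0005, 0, 0, 0],
  [0, 0, 0, 0, 0, 0, 0],
])

```text
time_s: 15.15
tcp_pos: [0.5206, 0.2747, 0.0684]
eef_rot: [180.0, -0.0, -105.2]
contact_force: [0.5, 0.4, -2.0]
gripper_width: 0.0197
gripper_force: 50.0
```

apply_moves([
  [0, 0, 0, 0.0005, 0, 0, 0],
  [0, 0, 0, 0.0005, 0, 0, 0],
  [0, 0, 0, 0.0005, 0, 0, 0],
  [0, 0, 0, 0, 0, 0, 0],
])

```text
time_s: 15.48
tcp_pos: [0.5206, 0.2749, 0.0671]
eef_rot: [-180.0, 0.0, -105.2]
contact_force: [1.5, 0.5, -2.4]
gripper_width: 0.0198
gripper_force: 50.0
```

apply_moves([
  [0, 0, 0, 0.0005, 0, 0, 0],
  [0, 0, 0, 0.0005, 0, 0, 0],
  [0, 0, 0, 0.0005, 0, 0, 0],
  [0, 0, 0, 0.0005, 0, 0, 0],
  [0, 0, 0, 0.0005, 0, 0, 0],
  [0, 0, 0, 0, 0, 0, 0],
])

```text
time_s: 15.98
tcp_pos: [0.5207, 0.2749, 0.0645]
eef_rot: [-180.0, 0.0, -105.2]
contact_force: [1.4, -0.7, -1.2]
gripper_width: 0.02
gripper_force: 50.0
```

apply_moves([
  [0, 0, 0, 0.0005, 0, 0, 0],
  [0, 0, 0, 0.0005, 0, 0, 0],
  [0, 0, 0, 0.0005, 0, 0, 0],
  [0, 0, 0, 0.0005, 0, 0, 0],
  [0, 0, 0, 0.0005, 0, 0, 0],
  [0, 0, 0, 0.0005, 0, 0, 0],
  [0, 0, 0, 0, 0, 0, 0],
  [0, 0, 0, 0, 0, 0, 0],
])

```text
time_s: 16.65
tcp_pos: [0.5207, 0.2749, 0.0619]
eef_rot: [-180.0, 0.0, -105.2]
contact_force: [0.6, -1.8, 3.7]
gripper_width: 0.0195
gripper_force: 50.0
```

apply_moves([
  [0, 0, 0, 0.0005, 0, 0, 0],
  [0, 0, 0, 0.0005, 0, 0, 0],
  [0, 0, 0, 0.0005, 0, 0, 0],
  [0, 0, 0, 0.0005, 0, 0, 0],
  [0, 0, 0, 0.0005, 0, 0, 0],
  [0, 0, 0, 0.0005, 0, 0, 0],
  [0, 0, 0, 0.0005, 0, 0, 0],
  [0, 0, 0, 0.0005, 0, 0, 0],
  [0, 0, 0, 0, 0, 0, 0],
  [0, 0, 0, 0, 0, 0, 0],
])

```text
time_s: 17.48
tcp_pos: [0.5207, 0.2749, 0.058]
eef_rot: [-180.0, 0.0, -105.2]
contact_force: [-0.1, -1.5, 7.1]
gripper_width: 0.0194
gripper_force: 50.0
```

apply_moves([
  [0, 0, 0, 0.0005, 0, 0, 0],
  [0, 0, 0, 0.0005, 0, 0, 0],
  [0, 0, 0, 0, 0, 0, 0],
  [0, 0, 0, 0, 0, 0, 0],
])

```text
time_s: 17.82
tcp_pos: [0.5207, 0.2749, 0.0572]
eef_rot: [-180.0, 0.0, -105.2]
contact_force: [-0.4, -1.5, 8.5]
gripper_width: 0.0197
gripper_force: 50.0
```

apply_moves([
  [0, 0, 0, 0.0005, 0, 0, 0],
  [0, 0, 0, 0.0005, 0, 0, 0],
  [0, 0, 0, 0, 0, 0, 0],
  [0, 0, 0, 0, 0, 0, 0],
])

```text
time_s: 18.15
tcp_pos: [0.5207, 0.2749, 0.057]
eef_rot: [-180.0, 0.0, -105.1]
contact_force: [-4.3, -2.8, 17.3]
gripper_width: 0.0196
gripper_force: 50.0
```

apply_moves([
  [0, 0, 0, 0.0005, 0, 0, 0],
  [0, 0, 0, 0, 0, 0, 0],
  [0, 0, 0, 0, 0, 0, 0],
  [0, 0, 0, 0, 0, 0, 0],
  [0, 0, 0, 0, 0, 0, 0],
  [0, 0, 0, 0, 0, 0, 0],
])

```text
time_s: 18.65
tcp_pos: [0.5207, 0.2749, 0.057]
eef_rot: [-180.0, 0.0, -105.1]
contact_force: [-5.7, -3.5, 20.0]
gripper_width: 0.0197
gripper_force: 50.0
```

```bash
python3 - <<'E'
from h import *
from plant import *
s=get_state(); print({k:np.round(s[k],3) for k in("time_s","tcp_pos","eef_rot","contact_force","moment","gripper_force")})
c=capture("wrist"); S=capture("scene")
P=wpts(c,c["range_z"]>0)
d=P[:,:2]-s["tcp_pos"][:2]; a=np.radians(-15.1); x=d@[np.cos(a),np.sin(a)]; y=d@[-np.sin(a),np.cos(a)]
k=(abs(x)<36)&(abs(x)<.036)&(y>-.032)&(y<-.022)&(abs(P[:,2]-.032)<.006); A=np.c_[x[k],y[k],np.ones(k.sum())]; f=np.linalg.lstsq(A,P[k,2],rcond=None)[0]
print("plate top z",np.median(P[k,2]),"slopes deg",np.degrees(f[:2]),k.sum())
w=c["frame"][120:330,180:460]; b=S["frame"][160:265,150:290]
cv2.imwrite("pics/end.png",np.hstack([cv2.resize(w,(400,300)),cv2.resize(b,(400,300))])[:,:,::-1])
E
```

```text
{'time_s': np.float64(18.65), 'tcp_pos': array([0.521, 0.275, 0.057]), 'eef_rot': array([-1.79953e+02,  3.70000e-02, -1.05143e+02]), 'contact_force': array([-5.718, -3.549, 19.991]), 'moment': array([-1.133,  2.207, -0.007]), 'gripper_force': np.float64(50.006)}
plate top z 0.03082879220916332 slopes deg [-0.1418006   3.04996247] 3250
```

View pics/end.png

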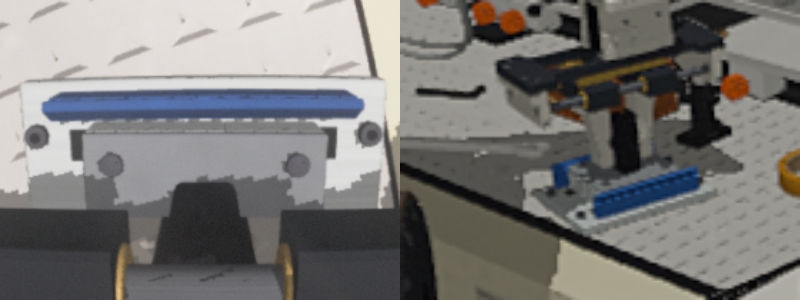

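The left half shows the cover seated between the cheeks, with the seal strip ends at its edges. The right half shows it from the scene camera, with the post and tape untouched. I'll check the levelness across the channel more robustly.

```bash
python3 - <<'E'
from h import *
from plant import *
s=get_state(); c=capture("wrist"); g=c["range_z"]
P=wpts(c,g>0)
d=P[:,:2]-s["tcp_pos"][:2]; a=np.radians(-15.1); x=d@[np.cos(a),np.sin(a)]; y=d@[-np.sin(a),np.cos(a)]
print("plate profile (mid x, between bolts)")
for lo in range(-36,-8,3):
    k=(abs(x)<.02)&(abs(x)>.0)&(y>=lo/1e3)&(y<(lo+3)/1e3)&(abs(P[:,2]-.032)<.008); print(lo,k.sum(),np.median(P[k,2]).round(5) if k.sum() else None,np.median(x[k]).round(4) if k.sum() else None)
print("bench/base slope refs")
for nm,zz,kk in(("bench",0,(abs(x)<.05)&(y<-.07)&(y>-.13)),("base",.01,(abs(abs(x)-.06)<.006)&(abs(y+.01)<.05))):
    k=kk&(abs(P[:,2]-zz)<.006); A=np.c_[x[k],y[k],np.ones(k.sum())]; f=np.linalg.lstsq(A,P[k,2],rcond=None)[0]; print(nm,k.sum(),np.median(P[k,2]),np.degrees(f[:2]))
for side in(-1,1):
    k=(abs(x-side*.033)<.004)&(y>-.034)&(y<-.01)&(abs(P[:,2]-.032)<.006); 
    if k.sum()>50: print("side",side,k.sum(),np.median(P[k,2]),np.degrees(np.polyfit(y[k],P[k,2],1)[0]))
E
```

```text
plate profile (mid x, between bolts)
-36 752 0.03011 0.0004
-33 555 0.03066 -0.0
-30 555 0.03071 -0.0
-27 553 0.03075 -0.0
-24 531 0.03068 -0.0
-21 564 0.03088 -0.0
-18 257 0.03071 0.0098
-15 227 0.03072 0.0108
-12 245 0.03077 0.0112
-9 112 0.03065 0.0118
bench/base slope refs
bench 20545 -0.0013373174008426691 [-0.06070887  0.07621928]
base 3625 0.008785237197520002 [-0.03615913 -0.3183284 ]
side -1 794 0.030906351184176353 -2.3713129150741237
side 1 789 0.03078876099808639 -1.8690694195374884
```

The plate top is flat to within 0.2 mm and sits 32 mm above the bench after removing the camera's 1.3 mm offset, so the cover is home and level. Handing in.

```bash
python3 -c "
from plant import *
print(get_state()['contact_force']); print(close_job())"
```

```text
[-5.9168913  -3.34510247 20.76809096]
the job is handed in; nothing more can be done
None
```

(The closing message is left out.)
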